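# Close three sample vials and load the gravity-feed magazine in order

### The arm

A 6-joint arm with a two-finger parallel gripper is mounted at the origin on a cart in front of the work surface, level with it; the furniture and walls round the work are solid. World frame = base frame: x ahead of the robot, y to its left, z up, the work surface at z = 0. Lengths are in m, angles in rad, forces in N, time in s.
With the tool pointing down it reaches from about 0.3 to 0.775 m from the base axis. Payload 14.6 kg.
Tool frame: the origin (TCP) lies between the finger pads; the fingertips stand ctrl.tip_extent ahead of it and the grasp point (between the pads) lies 3 mm ahead of it (ctrl.tip_extent is the distance from the TCP to the fingertips, in m); z points along the fingers, y is the line along which they close (so a half turn about z gives the same grasp; the last joint's range is limited). The gripper opens to 94 mm and grips with 3 to 60 N. Pads are 16 mm wide; open, the fingers measure 119 mm over their backs; the gripper's body (75 mm by 177 mm) begins 78 mm behind the grasp point.
Start: joints at [-1.253, 0.3, 1.521, -0, 1.321, -0.067], TCP at [0.206, -0.51, 0.227] pointing down, gripper open.
Joint ranges: [-3.03, 3.03], [-0.79, 2.21], [0.23, 2.52], [-1.04, 4.18], [0, 3.07], [-2.55, 2.55]. Speed limits (rad/s): [2.22, 2.22, 2.57, 3.14, 3.14, 3.14].

### API

Orientations are given as [roll, pitch, yaw] about the fixed x, y, z axes, in that order (R = Rz(yaw) Ry(pitch) Rx(roll)).
In Python, from station import ctrl gives the robot as it stands.
- The arm moves only by the tool shift_gripper, called as name([rows], argument=value, ...), one row to a line, values as JSON. Schema: {"type":"object","properties":{"segments":{"type":"array","items":{"type":"array","items":{"type":"number"},"minItems":6,"maxItems":6},"minItems":1,"maxItems":10},"jaw":{"type":"number"},"grip_n":{"type":"number"},"only":{"type":"string"},"quiet":{"type":"boolean"},"lines":{"type":"string"}},"required":["segments"],"additionalProperties":false}. segments is a list of rows, 1 to 10 of them, each of 6 numbers: dx, dy, dz in shares of the most that a row can go, 1 being 50 mm, then a rotation vector rx, ry, rz in rad; each row shifts and turns the commanded pose from where the row before left it, along the tool's axes as they then stand; what a row does not reach is not made up. A row lasts 1/10 s, in which the tool goes at most 0.05 m and 0.15 rad, less where a joint would pass 70% of its speed; a pose out of reach is approached as far as the arm can. jaw is the finger opening in m, set as the call begins (left out keeps the last). The fingers move at their own pace and stop on an object; grip_n is the grip in N (left out, the last holds). Time passes only in rows, so rows that do not move let the fingers close. The tool returns the time, the measured TCP pose, the force, the opening and the grip force at its end. only (a regular expression) keeps the lines of the reply that match it, lines (a string "A,B") keeps lines A to B, and quiet returns only ok. Input that does not fit is refused with a message, and nothing moves.
- ctrl.get_obs(): the state, without advancing time (a new reading comes with each control period).
- ctrl.camera(name): name is "scene" or "top" or "wrist"; returns a dict with "pixels" (420x560x3 uint8, blue, green, red), "fx", "fy", "cx", "cy" (pixels), "k1" (the pictures are not rectified: a ray, as slopes to the right and down, at radius r is drawn at 1 + k1 r^2 times it, then the intrinsics apply), "extrinsics" (4x4, takes a point from camera to world coordinates). Camera axes: x right, y up, looking along -z (the intrinsics and any distortion apply to the point x, -y, -z); pixel columns grow to the right and rows downward; lengths in m; the calibration is good to about 2 mm. A picture is of the moment at which its call begins. There is no depth.
- ctrl.hand_in(): hands the job in; it is judged then, once.
The state is a dict: "time_s": time; "qpos": joint angles; "joint_vel": joint speeds; "tau": joint torques, N m; "ee_pos": TCP position; "eef_rot": TCP orientation; "force": force on the tool from outside, world axes, zero at the start; "moment": the same for the moment, N m; "grip_width": finger opening in m; "grip_force": force on a finger pad.
Only numpy, scipy, OpenCV 4.12 (cv2) and the standard library are available. Lean on these libraries where they do the work, as an engineer would, in place of code of your own. Each camera call takes 0.05 s, during which the arm holds its last target. There are 200 camera calls.

### The job

Press the cap of each of the three vials fully home and load the vials into the gravity-feed magazine through its open upper end, one at a time, so that they lie in a row from the gate in the order red, yellow, blue (red comes out first). All caps must point to the side with the orange stripe. Do not disturb the two bottles, the stopper or the petri dish that stand round the work.

Things in the scene. Friction and masses are not known exactly. Their poses are not given: they have to be found in the camera images.
- magazine: gravity-feed vial magazine, fixed; grey base 200 x 76 mm, origin at the centre of its underside. +x points up the slope, from the gate at the low end to the open loading deck at the high end; +y is the cap side, marked by an orange stripe on top of that wall. The deck is an aluminium strip 40 mm wide, sloping at 0.20 rad; its top is 22 mm above the bench at the gate, 57 mm at the high end
- gate (a point): middle of the outlet gate's inner face at deck height, at the low end (16 mm high; it does not open). From here to 100 mm up the slope a clear channel (slippery walls 56 mm apart inside, roof 30 mm above the deck, top at most 81 mm above the bench) keeps the vials in one row; over the next 17 mm the walls flare to about 75 mm apart
- load_point (a point): centre of a vial lying on the open loading deck, 147 mm up the slope from the gate and 63 mm above the bench. The deck has no walls or roof for 30 mm to either side along the slope; an 11 mm lip ends it at the back. A vial laid here across the slope (axis along the magazine's y) and let go rolls down by itself to the gate or the vial before it
- slot_1 (a point): point in the magazine where the centre of the first vial counted from the gate lies at rest
- slot_2 (a point): point in the magazine where the centre of the second vial counted from the gate lies at rest
- slot_3 (a point): point in the magazine where the centre of the third vial counted from the gate lies at rest
- red_vial: loose white snap-cap vial with a red band and red cap, lying on its side; 24 mm diameter all along, 52 mm long when closed (up to 60 mm with the cap out), 34 g; it can roll. Origin: on its axis, midway along the closed length (12 mm above what it lies on). Its x axis is the vial's axis, + towards the cap; closed, the ends are at x = -26 and +26 mm. Rolling turns it about x
- red_cap (a joint): how far the red cap stands out along the vial's axis, m: 0 is fully home, 0.008 fully out. It starts 0.005 to 0.008 out. A stiff snap fit: it moves only under more than about 6 N along the axis (for instance squeezing the vial end to end with some 20 N) and stays where it is left
- red_cap_end (a point): centre of the red cap's outer end face
- yellow_vial: loose white snap-cap vial with a yellow band and yellow cap, lying on its side; 24 mm diameter all along, 52 mm long when closed (up to 60 mm with the cap out), 34 g; it can roll. Origin: on its axis, midway along the closed length (12 mm above what it lies on). Its x axis is the vial's axis, + towards the cap; closed, the ends are at x = -26 and +26 mm. Rolling turns it about x
- yellow_cap (a joint): how far the yellow cap stands out along the vial's axis, m: 0 is fully home, 0.008 fully out. It starts 0.005 to 0.008 out. A stiff snap fit: it moves only under more than about 6 N along the axis (for instance squeezing the vial end to end with some 20 N) and stays where it is left
- yellow_cap_end (a point): centre of the yellow cap's outer end face
- blue_vial: loose white snap-cap vial with a blue band and blue cap, lying on its side; 24 mm diameter all along, 52 mm long when closed (up to 60 mm with the cap out), 34 g; it can roll. Origin: on its axis, midway along the closed length (12 mm above what it lies on). Its x axis is the vial's axis, + towards the cap; closed, the ends are at x = -26 and +26 mm. Rolling turns it about x
- blue_cap (a joint): how far the blue cap stands out along the vial's axis, m: 0 is fully home, 0.008 fully out. It starts 0.005 to 0.008 out. A stiff snap fit: it moves only under more than about 6 N along the axis (for instance squeezing the vial end to end with some 20 N) and stays where it is left
- blue_cap_end (a point): centre of the blue cap's outer end face
- amber_bottle: bystander: the brown glass bottle nearest the magazine with blue screw cap, standing, 44 mm diameter, 82 mm tall; origin at the centre of its underside, z up
- stopper: bystander: brown rubber stopper, standing, 31 mm diameter, 28 mm tall; origin at the centre of its underside
- petri_dish: bystander: closed clear petri dish, 60 mm diameter, 14 mm tall; origin at the centre of its underside
- white_bottle: bystander: the white plastic bottle with red screw cap nearest the robot, standing on the left, 58 mm diameter, 112 mm tall; origin at the centre of its underside, z up

How it is judged:
By the outcome, as a careful person would: the job done as asked, in the order asked, and still so for the second after the job is handed in, with the robot touching nothing.
It also fails if it takes over 72 s, if anything falls off the work surface, if the arm or the gripper's body presses on something with over 40 N, if the wrist force passes 120 N, or if a joint passes its speed limit or range.

## Working session

There is one attempt and no reset: what is moved stays moved. The work goes in short steps, Python scripts to look and compute and a tool call to move; the robot and the scene stay as the last step left them, time stands still between calls to the robot, and variables do not carry over. Pictures are saved under pics/ and viewed, at most 10 in all, crops included, and the job is handed in when it is done.

```bash
ls; mkdir -p pics; python3 - <<'E'
from station import ctrl
import cv2
print(ctrl.tip_extent, ctrl.get_obs())
for n in ("scene","top"):
    c=ctrl.camera(n); cv2.imwrite(f"pics/{n}0.png",c["pixels"]); print({k:v for k,v in c.items() if k!="pixels"})
E
```

```text
pics
station.py
0.022 {'time_s': 0.0, 'qpos': array([-1.25259439e+00,  3.00471628e-01,  1.52157073e+00, -4.40394145e-06,
        1.32069063e+00, -6.66089669e-02]), 'joint_vel': array([ 0.00103912, -0.00011738, -0.00077299,  0.00043211, -0.00129472,
        0.00027284]), 'tau': array([ 3.09053539e-04, -5.31800437e+01, -3.52737737e+01,  7.08331587e-02,
        2.43639486e-02, -6.82592986e-05]), 'ee_pos': array([ 0.20638032, -0.50956133,  0.2268904 ]), 'eef_rot': array([-3.14045456e+00, -7.16441256e-05,  3.84811955e-01]), 'force': array([-0.3948104 , -0.45780232,  1.09937931]), 'moment': array([-0.02968276, -0.03476667,  0.03060105]), 'grip_force': 0.0, 'grip_width': 0.09409915265461864}
{'fx': 422.88908629661563, 'fy': 422.88908629661563, 'cx': 280.89143770084536, 'cy': 217.31785281902887, 'k1': -0.013085348737184156, 'extrinsics': array([[-0.89764247,  0.27901426, -0.34115838,  0.21358588],
       [-0.44071928, -0.5645419 ,  0.6978961 ,  0.79637077],
       [ 0.00212476,  0.77681625,  0.62972375,  0.67375255],
       [ 0.        ,  0.        ,  0.        ,  1.        ]])}
{'fx': 411.02257988959303, 'fy': 411.02257988959303, 'cx': 277.51341452186983, 'cy': 216.19195505876803, 'k1': 0.01504242945533342, 'extrinsics': array([[ 2.24560847e-03,  9.90034725e-01, -1.40805544e-01,
         4.13095522e-01],
       [-9.99816858e-01, -4.53251963e-04, -1.91322892e-02,
         1.18338705e-01],
       [-1.90054511e-02,  1.40822720e-01,  9.89852390e-01,
         8.95824582e-01],
       [ 0.00000000e+00,  0.00000000e+00,  0.00000000e+00,
         1.00000000e+00]])}
```

View pics/top0.png

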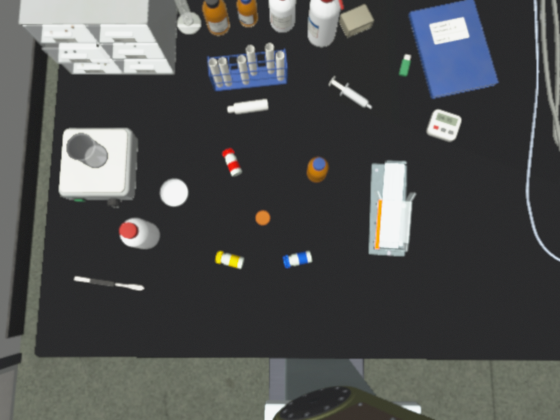

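View pics/scene0.png

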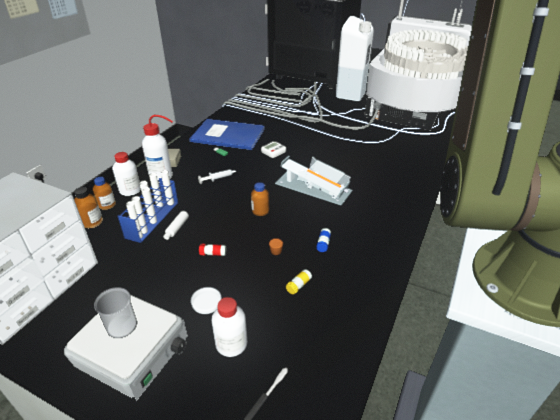

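The top picture shows the magazine at about (390,208), with the orange stripe on its left side (378,225). The vials are red (232,162), yellow (230,260) and blue (297,260). The bystanders are the amber bottle (317,168), stopper (263,217), petri dish (174,192) and white bottle (140,233). I'll enlarge these areas.

```bash
python3 - <<'E'
import cv2,numpy as np
t=cv2.imread("pics/top0.png");s=cv2.imread("pics/scene0.png")
def crop(im,x,y,w,h,W,H): return cv2.resize(im[y:y+h,x:x+w],(W,H),interpolation=cv2.INTER_CUBIC)
a=crop(t,360,150,60,115,300,575)
b=np.vstack([crop(t,212,140,40,40,240,240),crop(t,210,240,40,40,240,240),np.zeros((95,240,3),np.uint8)])
c=np.vstack([crop(t,277,240,40,40,240,240),crop(s,270,150,90,60,240,160),np.zeros((175,240,3),np.uint8)])
cv2.imwrite("pics/crop1.png",np.hstack([a,b,c]))
E
```

```text
(no output)
```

View pics/crop1.png

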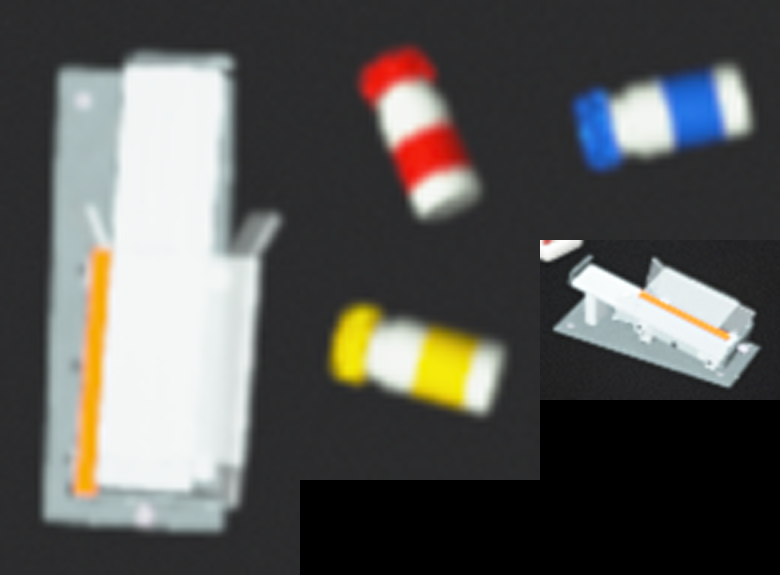

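The crops show the magazine's high end at the top of the picture and its stripe on the left (+y). The red cap points up and to the left; the yellow and blue caps point left. Next I measure them.

```bash
cat > h.py <<'E'
import numpy as np,cv2
from scipy.optimize import least_squares
def K(c): return np.array([[c["fx"],0,c["cx"]],[0,c["fy"],c["cy"]],[0,0,1.]]), np.array([c["k1"],0,0,0,0.])
def ray(c,uv):
    k,d=K(c); p=cv2.undistortPoints(np.float64(uv).reshape(-1,1,2),k,d)[:,0]
    E=c["extrinsics"]; return E[:3,3], np.c_[p[:,0],-p[:,1],-np.ones(len(p))]@E[:3,:3].T
def back(c,uv,z):
    o,r=ray(c,uv); return o+r*((z-o[2])/r[:,2])[:,None]
def proj(c,P):
    E=c["extrinsics"]; q=(np.atleast_2d(P)-E[:3,3])@E[:3,:3]; q=q*[1,-1,-1]
    k,d=K(c); return cv2.projectPoints(q,np.zeros(3),np.zeros(3),k,d)[0][:,0]
def vial(c,hue,win,z=0.012):
    """win: u0,v0,u1,v1 ; returns bottom-end-based origin, axis angle, length"""
    u0,v0,u1,v1=win; im=c["pixels"][v0:v1,u0:u1].astype(np.uint8)
    up=cv2.resize(im,None,fx=8,fy=8,interpolation=cv2.INTER_CUBIC)
    m=(up.max(2)>110).astype(np.uint8)
    n,l,s,_=cv2.connectedComponentsWithStats(m); m=l==1+np.argmax(s[1:,4])
    v,u=np.nonzero(m); uv=np.c_[u0+(u+.5)/8-.5,v0+(v+.5)/8-.5]
    P=back(c,uv,z)[:,:2]; h=cv2.cvtColor(up,cv2.COLOR_BGR2HSV)[m]
    r=cv2.minAreaRect(P.astype(np.float32)*1000); b=cv2.boxPoints(r)/1000
    e=[b[1]-b[0],b[2]-b[1]]; e=max(e,key=np.linalg.norm); L=np.linalg.norm(e); W=min(r[1])/1000; a=e/L; ctr=np.array(r[0])/1000
    col=h[:,1]>150; t=(P-ctr)@a
    # the cap end: coloured fraction of the outer 5 mm
    f=[col[(s*t)>L/2-.006].mean() for s in (1,-1)]
    if f[1]>f[0]: a=-a
    bottom=ctr-a*L/2
    return bottom+a*.026, np.degrees(np.arctan2(a[1],a[0])), L, W, f
E
cat > m.py <<'E'
from h import *; from station import ctrl
T=ctrl.camera("top");S=ctrl.camera("scene")
for n,w in dict(red=(214,142,250,182),yellow=(210,242,250,276),blue=(278,242,318,276)).items(): print(n,vial(T,n,w))
tc=np.array([[371.6,163.6],[368.4,254],[404.8,256]]);sc=np.array([[274.9,181.9],[342,204.4],[352.5,190]])
M=np.array([[.1,.038],[-.1,.038],[-.1,-.038]])
def W(p,x,y,z):
    c,s=np.cos(p[2]),np.sin(p[2]); return np.c_[p[0]+c*x-s*y,p[1]+s*x+c*y,z+0*x]
def f(p):
    P=W(p,M[:,0],M[:,1],p[3]); return np.r_[(proj(T,P)-tc).ravel(),(proj(S,P)-sc).ravel()]
r=least_squares(f,[.43,-.15,0,.005]); print(r.x,r.fun.round(1)); p=r.x
print(back(T,tc,.005))
for n,z,uv in [("deck top L",.057,(385,163.5)),("deck top R",.057,(405.6,163.5)),("stripe top",.07,(380,200)),("stripe bot",.05,(377,249))]:
    q=back(T,[uv],z)[0]-[p[0],p[1],0]; c,s=np.cos(p[2]),np.sin(p[2]); print(n,c*q[0]+s*q[1],-s*q[0]+c*q[1])
for n,uv,z in [("amber",(317,168),.06),("stopper",(263,217),.028),("petri",(174,192),.014),("white",(129,231),.112)]: print(n,back(T,[uv],z))
E
python3 m.py
```

```text
red (array([0.65614675, 0.23521967]), np.float32(24.438578), np.float32(0.06476055), 0.02813239860534668, [np.float64(1.0), np.float64(0.0)])
yellow (array([0.44382984, 0.23498129]), np.float32(74.76577), np.float32(0.061983574), 0.02843812942504883, [np.float64(1.0), np.float64(0.0)])
blue (array([0.44877648, 0.08874999]), np.float32(104.26324), np.float32(0.062193777), 0.028588613510131835, [np.float64(0.0), np.float64(1.0)])
[ 0.55469327 -0.10427732 -0.06152999  0.00780781] [ 0.1 -0.   0.3  0.1 -0.3  0.4  0.1  0.6 -0.6 -0.2 -0.  -0.5]
[[ 0.65753639 -0.07289077  0.005     ]
 [ 0.45760286 -0.06010898  0.005     ]
 [ 0.45348654 -0.13757462  0.005     ]]
deck top L 0.08760435304632963 0.020173413542393152
deck top R 0.09004956011629553 -0.022374364283333434
stripe top 0.007072650452465872 0.031110481106430023
stripe bot -0.09112405109106025 0.029853308907038776
amber [[0.63342428 0.05239373 0.06      ]]
stopper [[0.53481532 0.1660834  0.028     ]]
petri [[0.59225493 0.36267594 0.014     ]]
white [[0.49591373 0.41955016 0.112     ]]
```

```bash
cat > go.py <<'E'
# how far to go: target x y z yaw(deg) -> turn about tool z first, then shift in the turned tool axes
import sys,numpy as np; from station import ctrl; from scipy.spatial.transform import Rotation as R
o=ctrl.get_obs(); t=np.array([float(v) for v in sys.argv[1:4]]); y=np.radians(float(sys.argv[4]))
R0=R.from_euler("xyz",o["eef_rot"]); R1=R.from_euler("xyz",[np.pi,0,y])
print("rotvec",(R0.inv()*R1).as_rotvec().round(3),"shift after turn",R1.inv().apply(t-o["ee_pos"]).round(4),"q",o["qpos"].round(2),"t",o["time_s"])
E
```

shift_gripper([
  [0, 0, 0, 0, 0, -0.147],
  [0, 0, 0, 0, 0, -0.147],
  [0, 0, 0, 0, 0, -0.147],
  [0, 0, 0, 0, 0, -0.147],
  [0, 0, 0, 0, 0, -0.147],
  [0, 0, 0, 0, 0, -0.147],
  [0, 0, 0, 0, 0, -0.147],
  [0, 0, 0, 0, 0, -0.147],
  [0, 0, 0, 0, 0, -0.147],
  [0, 0, 0, 0, 0, -0.147],
], jaw=0.094, grip_n=30)

```text
time_s: 1.2
ee_pos: [0.2064, -0.5097, 0.2273]
eef_rot: [-3.142, -0.0, 1.861]
force: [0.8, 0.6, 0.3]
grip_width: 0.0941
grip_force: 0.0
```

```bash
python3 go.py 0.662 0.238 0.16 114.4
```

```text
rotvec [ 0.    -0.    -0.136] shift after turn [0.4927 0.7237 0.0673] q [-1.25  0.3   1.52  0.    1.32 -1.54] t 1.2
```
Translate: shift (0.4927,0.7237,0.067) in ~20 rows: each (0.0246,0.036,0.0034). First row with rotation. Two calls of 10. Keep z for second half.

Units first: shifts go in shares of 50 mm. So 0.036 m is 0.72, 0.025 m is 0.5.

shift_gripper([
  [0, 0, 0, 0, 0, -0.136],
  [0.5, 0.72, 0, 0, 0, 0],
  [0.5, 0.72, 0, 0, 0, 0],
  [0.5, 0.72, 0, 0, 0, 0],
  [0.5, 0.72, 0, 0, 0, 0],
  [0.5, 0.72, 0, 0, 0, 0],
  [0.5, 0.72, 0, 0, 0, 0],
  [0.5, 0.72, 0, 0, 0, 0],
  [0.5, 0.72, 0, 0, 0, 0],
  [0.5, 0.72, 0, 0, 0, 0],
])

```text
time_s: 2.2
ee_pos: [0.4111, -0.1705, 0.2275]
eef_rot: [3.141, 0.0, 1.991]
force: [0.5, -0.5, -0.1]
grip_width: 0.0936
grip_force: 0.0
```

```bash
python3 go.py 0.662 0.238 0.16 114.4
```

```text
rotvec [ 0.     0.    -0.006] shift after turn [0.2684 0.3973 0.0675] q [-0.48  0.06  1.8   0.    1.28 -0.9 ] t 2.2
```

In the tool's units: 0.04 m is 0.8, 0.037 m is 0.74.

shift_gripper([
  [0.54, 0.8, 0, 0, 0, -0.006],
  [0.54, 0.8, 0, 0, 0, 0],
  [0.54, 0.8, 0, 0, 0, 0],
  [0.54, 0.8, 0, 0, 0, 0],
  [0.54, 0.8, 0, 0, 0, 0],
  [0.54, 0.8, 0, 0, 0, 0],
  [0.54, 0.8, 0, 0, 0, 0],
  [0.54, 0.8, 0, 0, 0, 0],
  [0.54, 0.8, 0.6, 0, 0, 0],
  [0.5, 0.74, 0.74, 0, 0, 0],
])

```text
time_s: 3.2
ee_pos: [0.6564, 0.2277, 0.1692]
eef_rot: [3.139, 0.0, 1.997]
force: [0.2, -0.6, 0.4]
grip_width: 0.0938
grip_force: 0.0
```

shift_gripper([
  [0, 0, 0, 0, 0, 0],
  [0, 0, 0, 0, 0, 0],
])

```text
time_s: 3.4
ee_pos: [0.6549, 0.2258, 0.1677]
eef_rot: [-3.139, -0.0, 1.998]
force: [-0.0, -0.5, 0.3]
grip_width: 0.0937
grip_force: 0.0
```

```bash
python3 go.py 0.662 0.238 0.025 114.4
python3 - <<'E'
from h import *; from station import ctrl
c=ctrl.camera("wrist"); cv2.imwrite("pics/w1.png",c["pixels"]); print(proj(c,[[.662,.238,.012]]))
E
```

```text
rotvec [-0.002 -0.     0.001] shift after turn [0.0082 0.0115 0.1427] q [ 0.28  0.67  1.12 -0.    1.36 -0.15] t 3.4
[[293.85375827 194.56966694]]
```

View pics/w1.png

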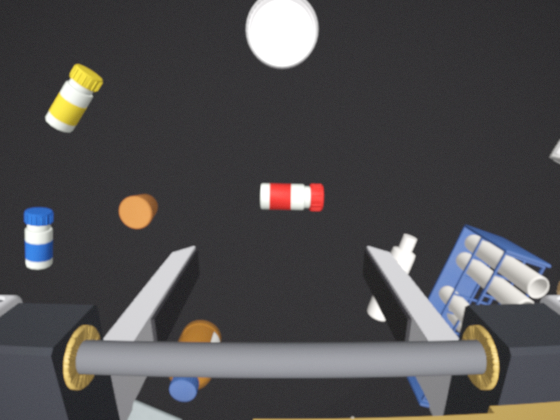

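The wrist view shows the red vial at (292,196). That matches the predicted (294,195), and its axis lies along the closing line, so I go down.

shift_gripper([
  [0.16, 0.23, 0.6, 0, 0, 0],
  [0, 0, 0.6, 0, 0, 0],
  [0, 0, 0.6, 0, 0, 0],
  [0, 0, 0.6, 0, 0, 0],
  [0, 0, 0.44, 0, 0, 0],
  [0, 0, 0, 0, 0, 0],
])

```text
time_s: 4.05
ee_pos: [0.6618, 0.2361, 0.0263]
eef_rot: [-3.139, -0.0, 1.995]
force: [0.1, 0.2, 0.7]
grip_width: 0.094
grip_force: 0.0
```

shift_gripper([
  [0, 0, 0, 0, 0, 0],
  [0, 0, 0, 0, 0, 0],
  [0, 0, 0, 0, 0, 0],
  [0, 0, 0, 0, 0, 0],
  [0, 0, 0, 0, 0, 0],
  [0, 0, 0, 0, 0, 0],
  [0, 0, 0, 0, 0, 0],
  [0, 0, 0, 0, 0, 0],
], jaw=0.04, grip_n=30)

```text
time_s: 4.85
ee_pos: [0.6626, 0.2377, 0.0276]
eef_rot: [3.141, 0.0, 1.997]
force: [-2.2, -1.0, 5.0]
grip_width: 0.0515
grip_force: 30.0
```

In the tool's units: -0.03 m is -0.6, -0.02 m is -0.4.

shift_gripper([
  [0, 0, -0.6, 0, 0, 0],
  [0, 0, -0.6, 0, 0, 0],
  [0, 0, -0.6, 0, 0, -0.1],
  [0, 0, -0.6, 0, 0, -0.14],
  [0, 0, -0.4, 0, 0, -0.14],
  [0, 0, 0, 0, 0, -0.14],
  [0, 0, 0, 0, 0, -0.14],
  [0, 0, 0, 0, 0, -0.14],
  [0, 0, 0, 0, 0, -0.14],
  [0, 0, 0, 0, 0, -0.14],
])

```text
time_s: 5.85
ee_pos: [0.6624, 0.2376, 0.1667]
eef_rot: [-3.141, -0.001, 3.083]
force: [-0.8, -0.5, 0.1]
grip_width: 0.0517
grip_force: 30.0
```

shift_gripper([
  [0, 0, 0, 0, 0, 0],
])

```text
time_s: 5.95
ee_pos: [0.6624, 0.2376, 0.1667]
eef_rot: [-3.141, -0.001, 3.079]
force: [0.1, -0.4, -0.7]
grip_width: 0.0516
grip_force: 30.0
```

```bash
python3 go.py 0.6106 -0.1077 0.155 176.5
```

```text
rotvec [-0.    -0.001 -0.001] shift after turn [ 0.0306 -0.3478  0.0117] q [ 0.29  0.7   1.08  0.    1.37 -1.22] t 5.95
```

In the tool's units: -0.035 m is -0.7, -0.033 m is -0.66.

shift_gripper([
  [0.06, -0.7, 0, 0, 0, 0],
  [0.06, -0.7, 0, 0, 0, 0],
  [0.06, -0.7, 0, 0, 0, 0],
  [0.06, -0.7, 0, 0, 0, 0],
  [0.06, -0.7, 0, 0, 0, 0],
  [0.06, -0.7, 0, 0, 0, 0],
  [0.06, -0.7, 0, 0, 0, 0],
  [0.06, -0.7, 0, 0, 0, 0],
  [0.06, -0.7, 0, 0, 0, 0],
  [0.06, -0.66, 0, 0, 0, 0],
])

```text
time_s: 6.95
ee_pos: [0.6096, -0.1092, 0.1671]
eef_rot: [3.142, -0.0, 3.072]
force: [-0.5, 0.3, -0.7]
grip_width: 0.0515
grip_force: 30.0
```

shift_gripper([
  [0, 0, 0, 0, 0, 0],
  [0, 0, 0, 0, 0, 0],
])

```text
time_s: 7.15
ee_pos: [0.6099, -0.108, 0.167]
eef_rot: [3.141, -0.0, 3.072]
force: [-0.2, 0.3, -0.7]
grip_width: 0.0518
grip_force: 30.0
```

```bash
python3 go.py 0.6106 -0.1077 0.08 176.5
python3 - <<'E'
from h import *; from station import ctrl
t=ctrl.camera("top")["pixels"];s=ctrl.camera("scene")["pixels"];w=ctrl.camera("wrist")["pixels"]
f=lambda im,x,y,w,h:cv2.resize(im[y:y+h,x:x+w],(400,300),interpolation=cv2.INTER_CUBIC)
cv2.imwrite("pics/c2.png",np.vstack([np.hstack([f(t,320,130,160,120),f(s,240,110,160,120)]),np.hstack([f(w,0,0,560,420),np.zeros((300,400,3),np.uint8)])]))
E
```

```text
rotvec [ 0.    -0.    -0.008] shift after turn [-0.0007  0.0004  0.087 ] q [-0.23  0.5   1.38  0.    1.26 -1.74] t 7.15
```

View pics/c2.png

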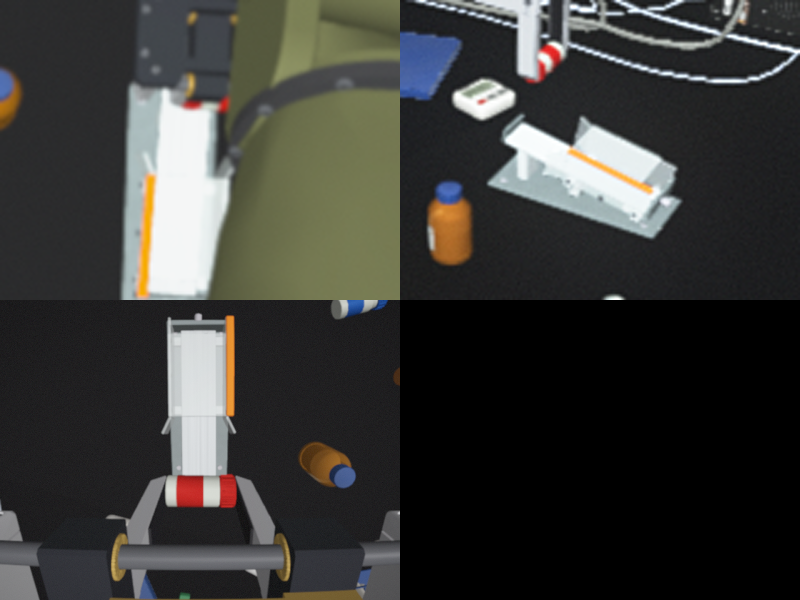

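The vial hangs centred over the deck line, with its cap (232,490) on the orange side. I lower and release it.

In the tool's units: 0.03 m is 0.6, 0.017 m is 0.34.

shift_gripper([
  [0, 0, 0.6, 0, 0, 0],
  [0, 0, 0.6, 0, 0, 0],
  [0, 0, 0.34, 0, 0, 0],
  [0, 0, 0.18, 0, 0, 0],
  [0, 0, 0, 0, 0, 0],
  [0, 0, 0, 0, 0, 0],
])

```text
time_s: 7.9
ee_pos: [0.6105, -0.1075, 0.0821]
eef_rot: [-3.141, 0.001, 3.077]
force: [-0.9, -0.2, -0.6]
grip_width: 0.0517
grip_force: 30.0
```

shift_gripper([
  [0, 0, 0, 0, 0, 0],
  [0, 0, 0, 0, 0, 0],
  [0, 0, 0, 0, 0, 0],
  [0, 0, 0, 0, 0, 0],
  [0, 0, 0, 0, 0, 0],
], jaw=0.075)

```text
time_s: 8.4
ee_pos: [0.61, -0.1078, 0.0813]
eef_rot: [-3.142, 0.0, 3.077]
force: [1.1, 0.0, -0.6]
grip_width: 0.0752
grip_force: 0.0
```

```bash
python3 - <<'E'
from h import *; from station import ctrl
w=ctrl.camera("wrist")["pixels"];s=ctrl.camera("scene")["pixels"]
f=lambda im,x,y,w,h:cv2.resize(im[y:y+h,x:x+w],(400,300),interpolation=cv2.INTER_CUBIC)
cv2.imwrite("pics/c3.png",np.hstack([f(w,0,0,560,420),f(s,260,130,120,90)]))
E
```

```text
(no output)
```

View pics/c3.png

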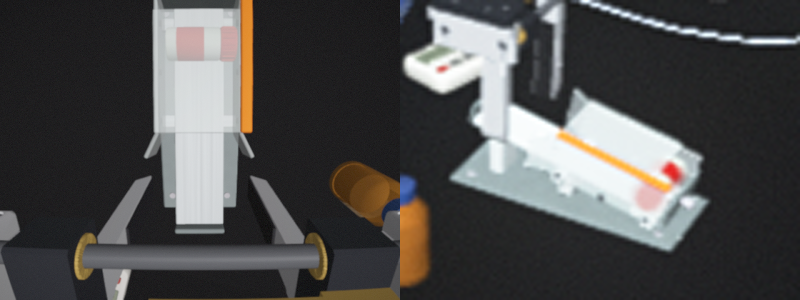

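The red vial has rolled to the gate, with its cap toward the stripe (230,43 in the left panel). Next is yellow.

In the tool's units: -0.045 m is -0.9, -0.04 m is -0.8.

shift_gripper([
  [0, 0, -0.8, 0, 0, 0],
  [0, 0, -0.9, 0, 0, 0.1],
  [0, 0, 0, 0, 0, 0.1],
], jaw=0.094)

```text
time_s: 8.8
ee_pos: [0.6121, -0.1082, 0.1726]
eef_rot: [3.141, 0.009, 2.873]
force: [-0.1, -0.5, 0.1]
grip_width: 0.0929
grip_force: 0.0
```

```bash
python3 go.py 0.4451 0.2398 0.16 164.8
```

```text
rotvec [ 0.     0.009 -0.003] shift after turn [0.2524 0.292  0.0126] q [-0.23  0.5   1.37 -0.    1.26 -1.54] t 8.8
```

shift_gripper([
  [0.5, 0.58, 0, 0, 0, 0],
  [0.5, 0.58, 0, 0, 0, 0],
  [0.5, 0.58, 0, 0, 0, 0],
  [0.5, 0.58, 0, 0, 0, 0],
  [0.5, 0.58, 0, 0, 0, 0],
  [0.5, 0.58, 0, 0, 0, 0],
  [0.5, 0.58, 0, 0, 0, 0],
  [0.5, 0.58, 0, 0, 0, 0],
  [0.5, 0.58, 0, 0, 0, 0],
  [0.5, 0.58, 0, 0, 0, 0],
])

```text
time_s: 9.8
ee_pos: [0.4438, 0.2389, 0.1664]
eef_rot: [3.141, 0.0, 2.877]
force: [0.5, -0.1, 0.1]
grip_width: 0.094
grip_force: 0.0
```

shift_gripper([
  [0, 0, 0, 0, 0, 0],
  [0, 0, 0, 0, 0, 0],
])

```text
time_s: 10.0
ee_pos: [0.4444, 0.2379, 0.1662]
eef_rot: [-3.142, 0.0, 2.878]
force: [0.1, -0.1, 1.4]
grip_width: 0.0936
grip_force: 0.0
```

```bash
python3 go.py 0.4451 0.2398 0.0265 164.8
python3 - <<'E'
from h import *; from station import ctrl
c=ctrl.camera("wrist"); k,d=K(c); P=[[.4451,.2398,.012]]; u=proj(c,P)[0]; print(u)
x,y=int(u[0]),int(u[1]); print(vial(c,"y",(max(0,x-75),max(0,y-60),x+75,min(y+60,330))))
E
```

```text
rotvec [-0.     0.     0.002] shift after turn [-0.0002  0.002   0.1397] q [ 0.42  0.26  1.72 -0.    1.16 -0.89] t 10.0
[283.4261326  204.04068823]
(array([0.44398975, 0.23185533]), np.float32(74.94446), np.float32(0.061778758), 0.02836195182800293, [np.float64(0.7979030396306271), np.float64(0.0)])
```

shift_gripper([
  [0, 0.02, 0.6, 0, 0, 0],
  [0, 0, 0.6, 0, 0, 0],
  [0, 0, 0.6, 0, 0, 0],
  [0, 0, 0.6, 0, 0, 0],
  [0, 0, 0.4, 0, 0, 0],
  [0, 0, 0, 0, 0, 0],
])

```text
time_s: 10.65
ee_pos: [0.4448, 0.2371, 0.0242]
eef_rot: [-3.14, -0.002, 2.875]
force: [0.1, -0.7, -0.1]
grip_width: 0.094
grip_force: 0.0
```

shift_gripper([
  [0, 0, 0, 0, 0, 0],
  [0, 0, 0, 0, 0, 0],
  [0, 0, 0, 0, 0, 0],
  [0, 0, 0, 0, 0, 0],
  [0, 0, 0, 0, 0, 0],
  [0, 0, 0, 0, 0, 0],
  [0, 0, 0, 0, 0, 0],
  [0, 0, 0, 0, 0, 0],
], jaw=0.04, grip_n=30)

```text
time_s: 11.45
ee_pos: [0.445, 0.2386, 0.0264]
eef_rot: [3.141, 0.0, 2.877]
force: [-0.9, -0.7, 5.3]
grip_width: 0.0516
grip_force: 30.0
```

shift_gripper([
  [0, 0, -0.6, 0, 0, 0],
  [0, 0, -0.6, 0, 0, 0],
  [0, 0, -0.6, 0, 0, -0.1],
  [0, 0, -0.6, 0, 0, -0.1],
  [0, 0, -0.4, 0, 0, 0],
  [0, 0, 0, 0, 0, 0],
])

```text
time_s: 12.05
ee_pos: [0.4457, 0.239, 0.1684]
eef_rot: [3.14, 0.004, 3.077]
force: [0.9, -0.5, -0.1]
grip_width: 0.0515
grip_force: 30.0
```

```bash
python3 go.py 0.6106 -0.1077 0.167 176.5
```

```text
rotvec [ 0.002  0.004 -0.004] shift after turn [-0.1857 -0.336   0.0014] q [ 0.42  0.26  1.72  0.    1.16 -1.09] t 12.05
```

In the tool's units: -0.0335 m is -0.67, -0.0185 m is -0.37.

shift_gripper([
  [-0.37, -0.67, 0, 0, 0, 0],
  [-0.37, -0.67, 0, 0, 0, 0],
  [-0.37, -0.67, 0, 0, 0, 0],
  [-0.37, -0.67, 0, 0, 0, 0],
  [-0.37, -0.67, 0, 0, 0, 0],
  [-0.37, -0.67, 0, 0, 0, 0],
  [-0.37, -0.67, 0, 0, 0, 0],
  [-0.37, -0.67, 0, 0, 0, 0],
  [-0.37, -0.67, 0, 0, 0, 0],
  [-0.37, -0.67, 0, 0, 0, 0],
])

```text
time_s: 13.05
ee_pos: [0.6078, -0.1092, 0.1642]
eef_rot: [3.141, -0.002, 3.076]
force: [0.2, 1.0, -0.6]
grip_width: 0.0515
grip_force: 30.0
```

shift_gripper([
  [0, 0, 0, 0, 0, 0],
  [0, 0, 0, 0, 0, 0],
])

```text
time_s: 13.25
ee_pos: [0.6073, -0.1079, 0.1642]
eef_rot: [3.141, -0.002, 3.075]
force: [0.5, -0.2, 0.0]
grip_width: 0.0519
grip_force: 30.0
```

```bash
python3 go.py 0.6106 -0.1077 0.08 176.5
```

```text
rotvec [ 0.001 -0.002 -0.005] shift after turn [-0.0033  0.0004  0.0842] q [-0.24  0.5   1.39  0.    1.25 -1.74] t 13.25
```

In the tool's units: 0.03 m is 0.6, 0.016 m is 0.32.

shift_gripper([
  [-0.06, 0, 0.6, 0, 0, 0],
  [0, 0, 0.6, 0, 0, 0],
  [0, 0, 0.32, 0, 0, 0],
  [0, 0, 0.14, 0, 0, 0],
  [0, 0, 0, 0, 0, 0],
  [0, 0, 0, 0, 0, 0],
])

```text
time_s: 13.85
ee_pos: [0.6113, -0.1078, 0.0844]
eef_rot: [-3.141, 0.002, 3.077]
force: [0.7, -0.8, 0.8]
grip_width: 0.0513
grip_force: 30.0
```

shift_gripper([
  [0, 0, 0, 0, 0, 0],
  [0, 0, 0, 0, 0, 0],
  [0, 0, 0, 0, 0, 0],
  [0, 0, 0, 0, 0, 0],
  [0, 0, 0, 0, 0, 0],
], jaw=0.075)

```text
time_s: 14.35
ee_pos: [0.6108, -0.1079, 0.0832]
eef_rot: [-3.142, 0.0, 3.077]
force: [0.3, -0.1, 0.7]
grip_width: 0.0752
grip_force: 0.0
```

shift_gripper([
  [0, 0, -0.8, 0, 0, 0],
  [0, 0, -0.9, 0, 0, 0],
  [0, 0, 0, 0, 0, 0],
], jaw=0.094)

```text
time_s: 14.65
ee_pos: [0.6129, -0.1084, 0.1746]
eef_rot: [-3.14, 0.009, 3.077]
force: [-0.2, -0.4, 0.1]
grip_width: 0.0932
grip_force: 0.0
```

```bash
python3 go.py 0.4475 0.0937 0.16 194.3
python3 - <<'E'
from h import *; from station import ctrl
w=ctrl.camera("wrist")["pixels"];s=ctrl.camera("scene")["pixels"]
f=lambda im,x,y,w,h:cv2.resize(im[y:y+h,x:x+w],(400,300),interpolation=cv2.INTER_CUBIC)
cv2.imwrite("pics/c4.png",np.hstack([f(w,0,0,560,420),f(s,260,130,120,90)]))
E
```

```text
rotvec [-0.003  0.009 -0.314] shift after turn [0.1104 0.2367 0.0146] q [-0.23  0.5   1.37  0.    1.26 -1.74] t 14.65
```

View pics/c4.png

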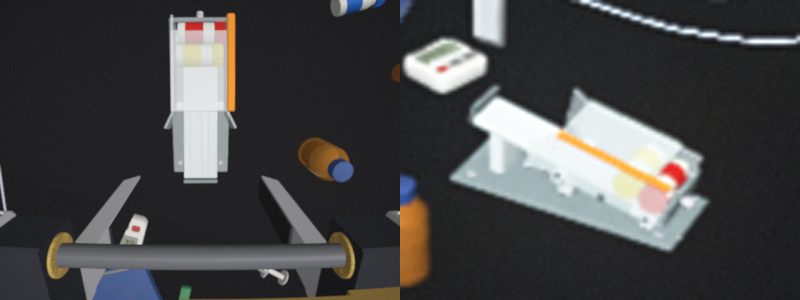

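The yellow vial rests behind the red one (at about (200,55), left panel), with both caps toward the stripe. Now blue.

shift_gripper([
  [0, 0, 0, 0, 0, -0.105],
  [0, 0, 0, 0, 0, -0.105],
  [0, 0, 0, 0, 0, -0.104],
  [0.32, 0.68, 0, 0, 0, 0],
  [0.32, 0.68, 0, 0, 0, 0],
  [0.32, 0.68, 0, 0, 0, 0],
  [0.32, 0.68, 0, 0, 0, 0],
  [0.32, 0.68, 0, 0, 0, 0],
  [0.32, 0.68, 0, 0, 0, 0],
  [0.28, 0.66, 0.1, 0, 0, 0],
])

```text
time_s: 15.75
ee_pos: [0.4442, 0.0955, 0.1623]
eef_rot: [3.141, -0.001, -2.893]
force: [0.6, 0.1, 0.4]
grip_width: 0.0943
grip_force: 0.0
```

shift_gripper([
  [0, 0, 0, 0, 0, 0],
  [0, 0, 0, 0, 0, 0],
])

```text
time_s: 15.95
ee_pos: [0.4454, 0.0948, 0.1625]
eef_rot: [3.142, -0.001, -2.891]
force: [-0.1, 0.3, -0.2]
grip_width: 0.094
grip_force: 0.0
```

```bash
python3 go.py 0.4475 0.0937 0.0265 194.3
python3 - <<'E'
from h import *; from station import ctrl
c=ctrl.camera("wrist"); P=[[.4475,.0937,.012]]; u=proj(c,P)[0]; print(u)
x,y=int(u[0]),int(u[1]); print(vial(c,"b",(max(0,x-75),max(0,y-60),x+75,min(y+60,330))))
E
```

```text
rotvec [ 0.    -0.001  0.001] shift after turn [-0.0017 -0.0016  0.136 ] q [ 0.13  0.16  1.85 -0.    1.13 -1.69] t 15.95
[279.47859296 207.21873027]
(array([0.44827008, 0.08689366]), np.float32(102.79196), np.float32(0.062347867), 0.027565155029296875, [np.float64(0.0), np.float64(0.9034336827931134)])
```

In the tool's units: 0.03 m is 0.6, 0.016 m is 0.32.

shift_gripper([
  [-0.04, -0.04, 0.6, 0, 0, 0.01],
  [0, 0, 0.6, 0, 0, 0],
  [0, 0, 0.6, 0, 0, 0],
  [0, 0, 0.6, 0, 0, 0],
  [0, 0, 0.32, 0, 0, 0],
  [0, 0, 0, 0, 0, 0],
])

```text
time_s: 16.6
ee_pos: [0.4474, 0.0921, 0.0249]
eef_rot: [3.141, -0.004, -2.904]
force: [-0.6, -1.6, 0.3]
grip_width: 0.0941
grip_force: 0.0
```

shift_gripper([
  [0, 0, 0, 0, 0, 0],
  [0, 0, 0, 0, 0, 0],
  [0, 0, 0, 0, 0, 0],
  [0, 0, 0, 0, 0, 0],
  [0, 0, 0, 0, 0, 0],
  [0, 0, 0, 0, 0, 0],
  [0, 0, 0, 0, 0, 0],
  [0, 0, 0, 0, 0, 0],
], jaw=0.04, grip_n=30)

```text
time_s: 17.4
ee_pos: [0.4485, 0.0932, 0.0275]
eef_rot: [-3.141, 0.001, -2.902]
force: [-0.9, -0.5, 6.0]
grip_width: 0.0515
grip_force: 30.0
```

shift_gripper([
  [0, 0, -0.6, 0, 0, 0],
  [0, 0, -0.6, 0, 0, 0],
  [0, 0, -0.6, 0, 0, 0.1],
  [0, 0, -0.6, 0, 0, 0.1],
  [0, 0, -0.4, 0, 0, 0.1],
  [0, 0, 0, 0, 0, 0],
  [0, 0, 0, 0, 0, 0],
])

```text
time_s: 18.1
ee_pos: [0.4479, 0.0932, 0.1666]
eef_rot: [-3.142, -0.0, 3.083]
force: [-0.0, 0.5, -1.2]
grip_width: 0.0515
grip_force: 30.0
```

```bash
python3 go.py 0.6106 -0.1077 0.167 176.5
```

```text
rotvec [-0.    -0.     0.003] shift after turn [-0.1746 -0.1906 -0.0004] q [ 0.12  0.16  1.84  0.    1.14 -1.39] t 18.1
```

In the tool's units: -0.027 m is -0.54, -0.025 m is -0.5.

shift_gripper([
  [-0.5, -0.54, 0, 0, 0, 0],
  [-0.5, -0.54, 0, 0, 0, 0],
  [-0.5, -0.54, 0, 0, 0, 0],
  [-0.5, -0.54, 0, 0, 0, 0],
  [-0.5, -0.54, 0, 0, 0, 0],
  [-0.5, -0.54, 0, 0, 0, 0],
  [-0.5, -0.54, 0, 0, 0, 0],
  [0, 0, 0, 0, 0, 0],
  [0, 0, 0, 0, 0, 0],
])

```text
time_s: 19.0
ee_pos: [0.6108, -0.1063, 0.1649]
eef_rot: [3.141, -0.003, 3.081]
force: [-0.3, 0.8, 0.4]
grip_width: 0.0521
grip_force: 30.0
```

```bash
python3 go.py 0.6106 -0.1077 0.08 176.5
```

```text
rotvec [ 0.001 -0.003  0.001] shift after turn [ 0.0001 -0.0014  0.0849] q [-0.23  0.51  1.38  0.    1.26 -1.74] t 19.0
```

shift_gripper([
  [0, -0.02, 0.6, 0, 0, 0],
  [0, 0, 0.6, 0, 0, 0],
  [0, 0, 0.32, 0, 0, 0],
  [0, 0, 0.14, 0, 0, 0],
  [0, 0, 0, 0, 0, 0],
  [0, 0, 0, 0, 0, 0],
])

```text
time_s: 19.6
ee_pos: [0.6118, -0.107, 0.0854]
eef_rot: [-3.141, 0.002, 3.081]
force: [0.1, -0.8, -0.0]
grip_width: 0.0514
grip_force: 30.0
```

shift_gripper([
  [0, 0, 0, 0, 0, 0],
  [0, 0, 0, 0, 0, 0],
  [0, 0, 0, 0, 0, 0],
  [0, 0, 0, 0, 0, 0],
  [0, 0, 0, 0, 0, 0],
], jaw=0.075)

```text
time_s: 20.1
ee_pos: [0.6113, -0.1071, 0.0843]
eef_rot: [-3.142, 0.0, 3.081]
force: [-0.2, 0.2, -0.4]
grip_width: 0.0748
grip_force: 0.0
```

shift_gripper([
  [0, 0, -0.8, 0, 0, 0],
  [0, 0, -0.9, 0, 0, 0],
  [0, 0, -0.6, 0, 0, 0],
  [0, 0, 0, 0, 0, 0],
  [0, 0, 0, 0, 0, 0],
  [0, 0, 0, 0, 0, 0],
  [0, 0, 0, 0, 0, 0],
], jaw=0.094)

```text
time_s: 20.8
ee_pos: [0.6109, -0.107, 0.1977]
eef_rot: [3.141, -0.002, 3.081]
force: [-0.5, -0.4, -0.7]
grip_width: 0.094
grip_force: 0.0
```

```bash
python3 - <<'E'
from h import *; from station import ctrl
w=ctrl.camera("wrist")["pixels"];s=ctrl.camera("scene")["pixels"]
f=lambda im,x,y,w,h:cv2.resize(im[y:y+h,x:x+w],(400,300),interpolation=cv2.INTER_CUBIC)
cv2.imwrite("pics/c5.png",np.vstack([np.hstack([f(w,200,0,160,120),f(s,260,130,120,90)]),np.hstack([f(w,0,0,560,420),f(s,0,0,560,420)])]))
E
```

```text
(no output)
```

View pics/c5.png

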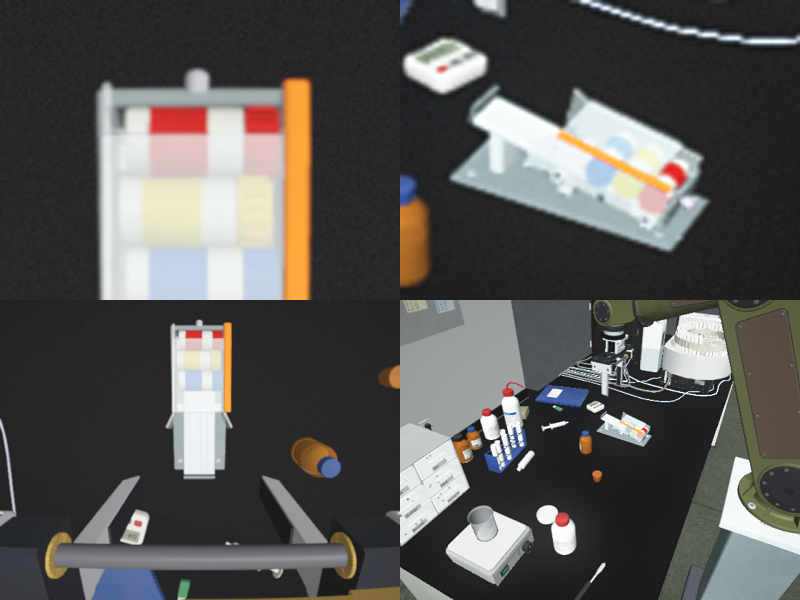

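Red, yellow and blue lie in that order from the gate, at rows 120, 210 and 275 of the upper-left crop. All caps point to the stripe, each vial squeezed down to about 52 mm, and the bystanders look undisturbed.

```bash
python3 -c "
from station import ctrl
print(ctrl.hand_in())"
```

```text
the job is handed in; nothing more can be done
None
```

I pressed all three caps home and loaded the vials red, yellow, blue from the gate with their caps toward the orange stripe, then handed the job in at about 21 s; no verdict came back.

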